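# Key the lamp rose home

### The arm

A 6-joint arm with a two-finger parallel gripper is mounted at the origin on the work surface. World frame = base frame: x ahead of the robot, y to its left, z up, the work surface at z = 0. Lengths are in mm, angles in rad, forces in N, time in s.
With the tool pointing down it reaches from about 300 to 775 mm from the base axis. Payload 14.6 kg.
Tool frame: the origin (TCP) lies on the centre line of the jaws, within the pads' length; the fingertips stand 19 mm ahead of it and the grasp point (between the pads) is the TCP (robot.tip_reach is the distance from the TCP to the fingertips, in mm); x points along the fingers, z is the direction in which the jaws open and shut, and the axes are right-handed (so a half turn about x gives the same grasp; the last joint's range is limited). The gripper opens to 94 mm and grips with 3 to 60 N. Pads are 16 mm wide; open, the fingers measure 119 mm over their backs; the gripper's body (75 mm by 177 mm) begins 78 mm behind the grasp point.
Start: joints at [1.126, 0.3, 1.521, -0, 1.321, -0.067], TCP at [202.879, 511.204, 224.446] pointing down, gripper open.
Joint ranges: [-3.03, 3.03], [-0.79, 2.21], [0.23, 2.52], [-1.04, 4.18], [0, 3.07], [-2.55, 2.55]. Speed limits (rad/s): [2.22, 2.22, 2.57, 3.14, 3.14, 3.14].

### API

Orientations are given as [roll, pitch, yaw] about the fixed x, y, z axes, in that order (R = Rz(yaw) Ry(pitch) Rx(roll)).
In Python, from workcell import robot gives the robot as it stands.
- The arm moves only by the shell command python3 -m jog 'ROWS' [FORCE]. ROWS is JSON, a list of rows, each a list of 7 numbers: the closure in counts, from 0 (fully open) to 255 (shut), then the shift along the world's x, y, z in cm, then the turn, a rotation vector about the world's x, y, z in degrees. A call has 1 to 20 rows; each row is the pose to reach, as a shift and turn from the pose measured when the call began; what a row does not reach only later rows make up. A row lasts 1/12 s, in which the tool goes at most 41.7 mm and 7.16 degrees, less where a joint would pass 70% of its speed; a pose out of reach is approached as far as the arm can. A call with a gripper value outside its range is refused whole. The fingers move at their own pace and stop on an object; FORCE is the grip in N (left out, the last holds). Time passes only in rows, so rows that repeat a pose let the fingers close. It gives the time, the measured TCP pose, the force and the opening at its end, in the units of the state.
- robot.get_obs(): the state, without advancing time (a new reading comes with each control period).
- robot.camera(name): name is "scene" or "top" or "wrist"; returns a dict with "color" (480x640x3 uint8, red, green, blue), "z_map" (480x640 float32, mm along the optical axis (not along the pixel's ray), 0 where there is no reading), "fx", "fy", "cx", "cy" (pixels), "distortion" ([k1, k2, p1, p2, k3] as OpenCV has them; the pictures are not rectified), "rvec" (rotation vector, rad) and "tvec" (3), from world to camera coordinates, as OpenCV has them. Camera axes: x right, y down, z forward; pixel columns grow to the right and rows downward; lengths in mm; the calibration is good to about 2 mm. A picture is of the moment at which its call begins.
- robot.sign_off(): hands the job in, once; it reports no verdict.
Trained networks look in a picture, given as the dict that the camera call returned (one of the last four; its "shot" number tells which), for a name from the list of things; names that differ only in an ending like _2 or _b are one class to them, and where a whole thing is asked for, a point or a joint stands for the part that bears it (a point fixed in the world has none). Each returns a list of dicts, best first, with "conf" (0 to 1); they miss things now and then, are a little off and sometimes report something else, mostly with a low value. They report only what shows in the picture. A call takes as long as a camera call. They do not tell look-alikes from the thing itself.
- robot.spot_in(picture, name): "xy" ([column, row] as shares, 0 to 1, of the picture: columns of its width, rows of its height, amid what is visible of it).
The state is a dict: "time": time; "joints": joint angles; "dq": joint speeds; "joint_efforts": joint torques, N m; "ee_pos": TCP position; "tcp_rot": TCP orientation; "force": force on the tool from outside, world axes, zero at the start; "ft_torque": the same for the moment, N m; "grip_width": opening from 0.0 (shut) to 1.0 (fully open).
Only numpy, scipy, OpenCV 4.12 (cv2) and the standard library are available. Lean on these libraries where they do the work, as an engineer would, in place of code of your own. Each camera call takes 0.05 s, during which the arm holds its last target. There are 200 camera calls.

### The job

The round cover plate on top of the lamp base sits high because its notch is off the key pin. With a fingertip on its upright stud, push the plate round until the notch is over the pin, then press down on its middle until it is fully home, flat on the base, and take your hand away. Do not lift the plate, and leave the other things on the shelf where they are.

Things in the scene. Friction and masses are not known exactly. Their poses are not given: they have to be found in the camera images.
- lamp_base: Round chrome lamp base, fixed to the shelf, 158 mm across at the foot, 32 mm high, flat top. Origin: centre of its underside, on the glass; z up. On its top stands a brass key pin in its +x direction and a small toggle switch, 55 mm high, 66 mm from the axis in its -x direction.
- pin_top (a point): Top of the brass key pin (8 mm across, round-topped): 52 mm from the base's axis in the base's +x direction, 41 mm above the glass. Just outside it, 55 to 62 mm from the axis, stands a brass post 10 mm wide, its top 56 mm above the glass.
- rose: The cover plate: loose metal disc, 104 mm across, 8 mm thick, about 280 g, with a 12 mm shaft below that turns in a bore on the base's axis (1 mm clearance) and keeps it centred. Origin: centre of the disc's underside; z up. Underside 43 mm above the glass at the start, 32 mm when home on the base. It turns easily either way, all round (1 to 3 N at the stud), and stays where it is left.
- notch (a point): Middle of the notch in the plate's rim, in the plate's +x direction, 48 mm from the axis, level with the disc's top face. The notch is 14 mm wide and cut in to 44 mm from the axis. Off the pin, the plate stops on it with its underside about 41 mm above the glass.
- stud (a point): Centre of the top of the upright finger stud: a 12 mm round post standing 20 mm above the disc's top face, 34 mm from the axis, opposite the notch (in the plate's -x direction).
- hub (a point): Top centre of the raised hub in the middle of the plate, the place to press: flat top 24 mm across, 10 mm above the disc's top face (34 mm across at its foot). The plate rests on a stiff rubber collar that stays at whatever depth it is pushed to; about 5 N on the hub moves it, 11 mm down to home.
- dice_tower: Bystander: red acrylic dice tower, loose, 110 x 64 mm, 140 mm high. Origin: on the glass, 40 mm in front of its back face; its low tray reaches 70 mm from there in its -x direction.
- pinch_pot: Bystander: small ceramic pinch pot, loose, 72 mm across, 45 mm high. Origin: centre of its underside.
- knight: Bystander: black plastic miniature of a knight (horse's head on a round foot), loose, 38 mm across the foot, 73 mm high. Origin: centre of its underside.
- clear_box: Bystander: clear polycarbonate display box, fixed, 120 x 130 mm, 140 mm high. Origin: centre of its underside. Its front, in its -x direction, has a swing door that stands half open.
- door_edge (a point): Middle of the free upright edge of the box's half-open swing door, 128 mm from its hinge, 70 mm above the glass.
Not all that is in view belongs to the job. What is shaped like the rose but turquoise is not meant.

How it is judged (in metres and radians):
At the end, for the whole second after the job is handed in: The plate lies home on the base: its underside within 2.5 mm of the base's top, level within 0.04 rad, centred within 4 mm, its notch over the pin (within 0.14 rad), at rest (z of rose in the frame of lamp_base below 0.0345 m and x of notch in the frame of lamp_base above 0.044 m and angle between the x axis of rose and the x axis of lamp_base, either way round below 0.14 rad and horizontal distance between rose and lamp_base below 0.004 m and angle between rose's own z axis and vertical below 0.04 rad and linear speed of rose below 0.01 m/s); the robot touches nothing.
It fails at once if the cover plate is lifted more than 7 mm above its starting height (z of rose in the frame of lamp_base above 0.05 m).
It fails at once if the dice tower is moved more than 20 mm (distance of dice_tower from where it was at the start of the episode above 0.02 m).
It fails at once if the pinch pot is moved more than 20 mm (distance of pinch_pot from where it was at the start of the episode above 0.02 m).
It fails at once if the knight is moved more than 20 mm (distance of knight from where it was at the start of the episode above 0.02 m).
It fails at once if the box's door is swung by more than 25 mm at its edge (distance of door_edge from where it was at the start of the episode above 0.025 m).
It also fails if it takes over 51 s, if anything falls off the work surface, if the arm or the gripper's body presses on something with over 40 N, if the wrist force passes 120 N, or if a joint passes its speed limit or range.

## Working session

There is one attempt and no reset: what is moved stays moved. The work goes in short steps, Python scripts to look and compute and a shell command to move; the robot and the scene stay as the last step left them, time stands still between calls to the robot, and variables do not carry over. Pictures are saved under pics/ and viewed, on a budget of 10 in all, crops included, one or two more only if the job needs it, and the job is handed in when it is done.

```bash
mkdir -p pics; cat > h.py <<'E'
import numpy as np, cv2
from workcell import robot
def world(p,u,v,z=None):
    """pixel -> world; by depth map, or on plane z (mm)"""
    K=np.array([[p['fx'],0,p['cx']],[0,p['fy'],p['cy']],[0,0,1]]);D=np.array(p['distortion'])
    n=cv2.undistortPoints(np.array([[[u,v]]],float),K,D)[0,0]
    R=cv2.Rodrigues(np.array(p['rvec'],float))[0];t=np.array(p['tvec'],float).ravel()
    d=R.T@np.array([n[0],n[1],1]);c=-R.T@t
    if z is None:
        s=float(p['z_map'][int(round(v)),int(round(u))])
        if s==0:return None
    else: s=(z-c[2])/d[2]
    return c+s*d
def pix(p,X):
    K=np.array([[p['fx'],0,p['cx']],[0,p['fy'],p['cy']],[0,0,1]])
    return cv2.projectPoints(np.array([X],float),np.array(p['rvec'],float),np.array(p['tvec'],float),K,np.array(p['distortion']))[0][0,0]
def save(p,name,crop=None,k=1):
    im=p['color'][:,:,::-1]
    if crop: x0,y0,x1,y1=crop; im=im[y0:y1,x0:x1]
    cv2.imwrite('pics/'+name,cv2.resize(im,None,fx=k,fy=k,interpolation=cv2.INTER_CUBIC))
E
python3 - <<'E'
from h import *
np.set_printoptions(precision=1,suppress=True)
o=robot.get_obs();print(o['time'],o['ee_pos'],o['tcp_rot'],robot.tip_reach)
for c in('top','scene'):
    p=robot.camera(c);save(p,c+'1.png')
    print(c,'cam at',-cv2.Rodrigues(np.array(p['rvec'],float))[0].T@np.array(p['tvec'],float).ravel())
    for n in('lamp_base','pin_top','rose','notch','stud','hub','dice_tower','pinch_pot','knight','clear_box','door_edge'):
        for r in robot.spot_in(p,n)[:3]:
            u,v=r['xy'][0]*640,r['xy'][1]*480
            print(n,'%.2f'%r['conf'],np.array([u,v]),world(p,min(u,639),min(v,479)))
E
```

```text
0.0 [202.8 511.  223.9] [ 3.1  1.6 -2. ] 19.0
top cam at [450.4   3.4 906.5]
lamp_base 0.86 [338.3 261.6] [514.1 -29.9  51.1]
pin_top 0.74 [341.8 265.1] [507.4 -36.4  50.4]
rose 0.86 [351.9 243.7] [546.3 -55.8  60.5]
rose 0.79 [327.7 339.7] [370.2  -6.4  45.2]
rose 0.69 [382.5 145.9] [ 739.4 -123.    44.4]
notch 0.95 [330.3 342.2] [365.6 -11.2  45.8]
notch 0.92 [289.5 151.5] [731.2  59.1  47.3]
notch 0.81 [379.8 145.2] [ 741.  -117.6   44.4]
stud 0.92 [353.2 246.6] [540.7 -58.1  61.5]
stud 0.80 [381.1 146.1] [ 739.6 -120.4   42.9]
stud 0.76 [291.1 150.3] [733.4  56.   47.9]
hub 0.89 [382.  146.7] [ 737.3 -121.6   46.2]
hub 0.81 [353.5 240.8] [551.6 -58.9  61.5]
hub 0.71 [332.6 341.2] [367.2 -15.5  44. ]
dice_tower 0.95 [470.9 304.4] [ 429.6 -264.7   79.8]
dice_tower 0.54 [352.8 239.8] [553.6 -57.8  61. ]
pinch_pot 0.58 [163.3 311.8] [427.8 309.4  11.9]
knight 0.77 [170.1 200.1] [644.3 295.7  26.8]
clear_box 0.75 [496.1 170.9] [ 658.4 -303.6  139.2]
clear_box 0.37 [353.6 239.9] [553.6 -59.4  59.3]
door_edge 0.74 [498.  229.5] [ 558.9 -307.7  118.6]
scene cam at [ 931.7  520.7 1054. ]

[... 233 characters left out ...]
 0.95 [404.1 214.6] [368.4  -0.8  45.8]
notch 0.79 [317.6 240.9] [556.9 -41.4  56.4]
notch 0.78 [216.6 262.6] [ 745.6 -114.    50. ]
stud 0.84 [217.3 263.8] [ 745.2 -112.6   47.1]
stud 0.74 [399.8 216.2] [377.5  -3.3  44.4]
stud 0.70 [314.  237.7] [560.2 -49.3  61. ]
hub 0.67 [219.3 264.2] [ 742.2 -110.4   45.9]
hub 0.66 [318.5 236.4] [552.4 -44.7  64.7]
hub 0.62 [400.9 214.9] [375.1  -3.2  47.1]
dice_tower 0.74 [306.2 143.2] [ 449.6 -242.7   94.9]
pinch_pot 0.59 [482.  339.5] [411.7 289.7  11.1]
knight 0.72 [384.4 413.9] [657.4 305.7  46.5]
clear_box 0.76 [202.7 164. ] [ 673.6 -273.9  142.1]
door_edge 0.97 [245.2 148.2] [ 563.6 -306.    92.3]
door_edge 0.45 [316.  235.2] [552.1 -54.   57.4]
```

View pics/top1.png

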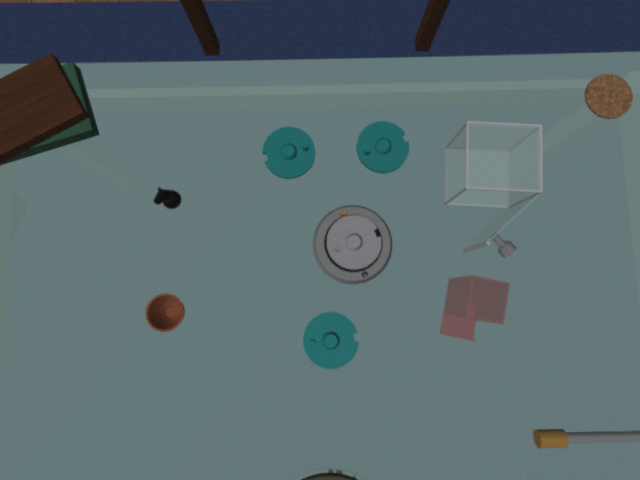

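View pics/scene1.png

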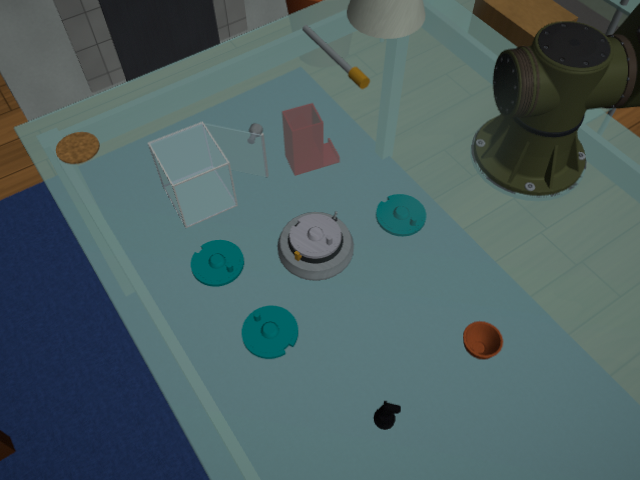

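The top view shows the chrome base with its silver plate at about (353,243). Three discs could be mistaken for it, all turquoise, at top (289,152), (383,146) and (331,340). I choose the silver one on the base. The dark notch shows at about (377,233), the brass at (344,213), the toggle at (364,274) and the stud at about (337,248). I'll check this in one close crop, with both views side by side.

```bash
python3 - <<'E'
from h import *
a=robot.camera('top');b=robot.camera('scene')
A=cv2.resize(a['color'][195:290,305:400,::-1],(400,400),interpolation=cv2.INTER_CUBIC)
B=cv2.resize(b['color'][195:290,270:365,::-1],(400,400),interpolation=cv2.INTER_CUBIC)
cv2.imwrite('pics/crop1.png',np.clip(np.hstack([A,B])*1.5,0,255).astype(np.uint8))
E
```

```text
(no output)
```

View pics/crop1.png

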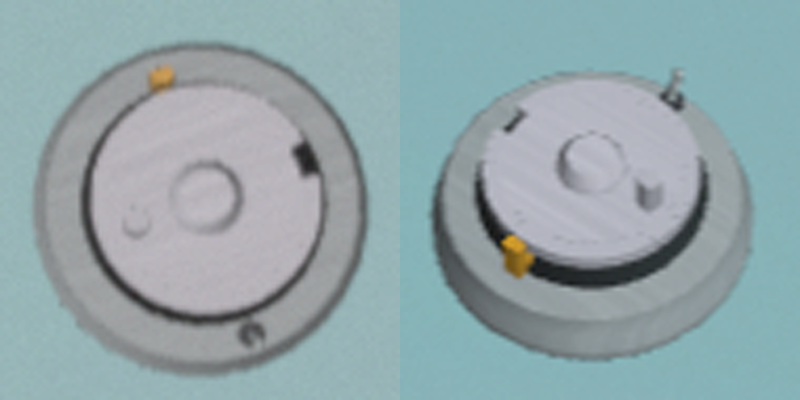

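The crop confirms the silver plate. In top pixels, the hub is at (354.2,242), the stud at (337.5,247), the notch at (377.7,232.5), the post at (343.2,213.3) and the toggle at (364.8,273.4). Next I turn these into positions and angles.

```bash
python3 - <<'E'
from h import *
np.set_printoptions(precision=1,suppress=True)
a=robot.camera('top');b=robot.camera('scene')
T=dict(hub=(207,198,61),stud=(137,218,71),notch=(306,158,51),post=(161,76,56),tog=(252,328,50),foot=(200,210,10),disc=(207,200,51))
S=dict(hub=(598,155,61),stud=(651,184,71),notch=(513,122,51),post=(514,243,56),tog=(677,75,55),disc=(594,167,51))
k=95/400
W={}
for nm,p,M,x0,off in(('top',a,T,305,0),('scene',b,S,270,400)):
    W={n:world(p,x0+(u-off+.5)*k-.5,195+(v+.5)*k-.5,z) for n,(u,v,z) in M.items()}
    print(nm)
    h=W['hub']
    for n,X in W.items():
        d=(X-h)[:2];print(n,X,'r %.1f ang %.1f'%(np.hypot(*d),np.degrees(np.arctan2(d[1],d[0]))))
E
```

```text
top
hub [550.1 -59.5  61. ] r 0.0 ang 0.0
stud [540.8 -27.8  71. ] r 33.0 ang 106.4
notch [ 568.4 -105.4   51. ] r 49.4 ang -68.3
post [606.4 -40.9  56. ] r 59.4 ang 18.2
tog [492.5 -78.5  50. ] r 60.6 ang -161.7
foot [550.5 -59.8  10. ] r 0.5 ang -38.3
disc [550.3 -60.2  51. ] r 0.8 ang -69.0
scene
hub [547.4 -58.9  61. ] r 0.0 ang 0.0
stud [540.1 -25.4  71. ] r 34.2 ang 102.2
notch [ 566.5 -104.    51. ] r 49.1 ang -67.1
post [605.8 -42.4  56. ] r 60.7 ang 15.7
tog [486.5 -80.   55. ] r 64.4 ang -160.8
disc [549. -60.  51.] r 2.0 ang -34.5
```

```bash
python3 - <<'E'
from h import *
from scipy.spatial.transform import Rotation as R
o=robot.get_obs();print(o['time'],o['tcp_rot'],o['grip_width'],o['force'])
print(R.from_euler('xyz',o['tcp_rot']).as_matrix().round(3))
E
```

```text
1.4 [-0.32004651  1.57078881  0.87297532] 1.000232698979888 [ 0.02914489 -0.48848037 -0.24397301]
[[ 0.    -0.929  0.369]
 [ 0.     0.369  0.929]
 [-1.    -0.     0.   ]]
```

The plate sits at about -71° and the base's +x is at about 17.5°, so it needs about +88° counter-clockwise. My plan is to lower the nearly closed jaws loosely on either side of the stud (axis tangential, tips at z≈60, above post and toggle). Then I sweep the arc and turn the tool with it. First I go above the stud.

```bash
python3 -m jog '[[190,3.4,-5.4,0,0,0,-7],[190,6.7,-10.8,0,0,0,-14],[190,10,-16.2,0,0,0,-21],[190,13.4,-21.6,0,0,0,-28],[190,16.8,-27,0,0,0,-35],[190,20,-32.4,0,0,0,-42],[190,23.5,-37.7,0,0,0,-49],[190,26.8,-43,0,0,0,-49],[190,30.2,-48.5,-2,0,0,-49],[190,33.6,-53.9,-6,0,0,-49],[190,33.6,-53.9,-6,0,0,-49],[190,33.6,-53.9,-6,0,0,-49],[190,33.6,-53.9,-6,0,0,-49],[190,33.6,-53.9,-6,0,0,-49],[190,33.6,-53.9,-6,0,0,-49],[190,33.6,-53.9,-6,0,0,-49],[190,33.6,-53.9,-6,0,0,-49],[190,33.6,-53.9,-6,0,0,-49]]'
python3 - <<'E'
from h import *
np.set_printoptions(precision=1,suppress=True)
o=robot.get_obs();print(o['time'],o['ee_pos'],o['tcp_rot'],o['joints'],o['grip_width'])
p=robot.camera('wrist');save(p,'w1.png')
for n in('stud','hub','notch','pin_top'):
    for r in robot.spot_in(p,n)[:2]:
        u,v=r['xy'][0]*640,r['xy'][1]*480
        print(n,'%.2f'%r['conf'],np.array([u,v]),world(p,u,v,dict(stud=71,hub=61,notch=51,pin_top=41)[n]),world(p,u,v))
E
```

```text
time: 2.9
ee_pos: [538.7, -28.1, 164.1]
tcp_rot: [2.527, 1.57, 2.863]
force: [-0.3, 0.2, 0.8]
grip_width: 0.256
2.9 [538.7 -28.1 164.1] [2.5 1.6 2.9] [-0.1  0.3  1.6  0.   1.2 -0.5] 0.2561393507553042
stud 0.91 [496.5 359.9] [712.4 -75.2  71. ] [730.8 -86.7  47.9]
stud 0.87 [137.1 145.6] [387.8   0.5  71. ] [374.9  -4.7  44.7]
hub 0.90 [324.5 262.3] [544.3 -42.7  61. ] [545.2 -45.3  53.9]
hub 0.81 [494.5 359.3] [718.3 -80.2  61. ] [729.1 -87.   47.3]
notch 0.85 [136.8 145.7] [377.8  -3.6  51. ] [374.7  -4.8  44.7]
notch 0.77 [498.6 356.5] [728.4 -81.2  51. ] [741.1 -88.9  35.1]
pin_top 0.75 [327.7 214.9] [535.4  -9.   41. ] [536.1 -10.8  32.2]
pin_top 0.30 [327.6 263.3] [549.7 -49.8  41. ] [547.9 -45.   54.3]
```

View pics/w1.png

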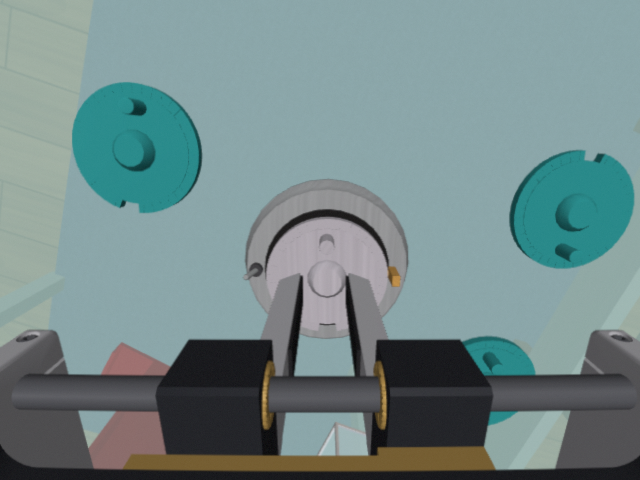

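The wrist view shows the stud top at (326,240), the hub at (326,273), the notch below at (327,323) and the fingers centred on column ~325. Sideways the jaws line up with the stud. I'll check the radial position by number.

```bash
python3 - <<'E'
from h import *
np.set_printoptions(precision=1,suppress=True)
p=robot.camera('wrist')
for n,u,v,z in(('stud',326.5,240,71),('hub',326.5,273,61),('notch',327.5,323,51),('post',394,271,56),('tog',258,267,55)): print(n,world(p,u,v,z))
E
```

```text
stud [538.7 -20.5  71. ]
hub [549.3 -50.1  61. ]
notch [567.6 -99.   51. ]
post [602.7 -31.7  56. ]
tog [494.3 -66.3  55. ]
```

The wrist estimate is about 8 mm off in y from the two fixed cameras, which is more than the 2 mm calibration. I'll check it with an ellipse-free depth fit of the disc.

```bash
cat >> h.py <<'E'
def cloud(p):
    K=np.array([[p['fx'],0,p['cx']],[0,p['fy'],p['cy']],[0,0,1]])
    v,u=np.mgrid[0:480,0:640];uv=np.stack([u,v],-1).reshape(-1,1,2).astype(float)
    n=cv2.undistortPoints(uv,K,np.array(p['distortion']))[:,0]
    s=p['z_map'].reshape(-1,1).astype(float)
    R=cv2.Rodrigues(np.array(p['rvec'],float))[0];t=np.array(p['tvec'],float).ravel()
    X=(np.c_[n,np.ones(len(n))]*s-t)@R
    X[s[:,0]==0]=np.nan
    return X.reshape(480,640,3)
E
python3 - <<'E'
from h import *
np.set_printoptions(precision=1,suppress=True)
for c in('wrist','scene','top'):
    p=robot.camera(c);X=cloud(p)
    near=np.hypot(X[...,0]-549,X[...,1]+57)<100
    for lo,hi in((22,38),(46,56),(57,66)):
        m=near&(X[...,2]>lo)&(X[...,2]<hi);q=X[m]
        if len(q)>20:
            v,u=np.nonzero(m);e=cv2.minEnclosingCircle(q[:,:2].astype(np.float32))
            print(c,lo,len(q),'mean',q.mean(0),'encl',np.array(e[0]),e[1],'px',u.min(),u.max(),v.min(),v.max())
    save(p,c+'2.png')
    for u,v in((326,273),(326,300),(350,250)):
        if c=='wrist':print(X[v,u])
E
```

```text
wrist 22 7139 mean [542.2 -34.9  30.7] encl [551.4 -59.3] 74.08940124511719 px 246 404 188 338
wrist 46 7245 mean [548.9 -49.6  50.4] encl [548.5 -62.8] 66.28194427490234 px 243 398 219 330
wrist 57 873 mean [550.6 -56.1  59.7] encl [568.1 -42.7] 37.856319427490234 px 309 394 237 297
[548.9 -50.4  60.8]
[559.  -78.6  50.1]
[562.5 -28.2  50.5]
scene 22 1615 mean [565.3 -36.9  32.8] encl [550.8 -58.3] 76.7474365234375 px 279 352 213 275
scene 46 1386 mean [554.4 -54.3  52.8] encl [545.3 -57.3] 66.94850158691406 px 290 341 211 258
scene 57 230 mean [555.4 -53.6  60.6] encl [548.3 -58.2] 64.6028823852539 px 295 337 212 255
top 22 190 mean [527.6 -25.1  31.1] encl [528.3 -47.6] 64.65534210205078 px 315 379 245 265
top 46 65 mean [526.2 -97.9  51.1] encl [524.7 -98.2] 11.329095840454102 px 370 379 251 261
```

The wrist depth fit of the base gives (551.4,-59.3), agreeing with the fixed cameras, so my hub click was off. The centre is about (550,-59.3). Now I lower around the stud and narrow the jaws.

```bash
python3 -m jog '[[190,0,0,-3,0,0,0],[190,0,0,-6,0,0,0],[190,0,0,-8,0,0,0],[190,0,0,-8.5,0,0,0],[190,0,0,-8.5,0,0,0],[212,0,0,-8.5,0,0,0],[212,0,0,-8.5,0,0,0],[212,0,0,-8.5,0,0,0],[212,0,0,-8.5,0,0,0]]' 5
python3 - <<'E'
from h import *
p=robot.camera('wrist');q=robot.camera('scene')
A=p['color'][180:400,180:480,::-1];B=q['color'][180:290,260:390,::-1]
cv2.imwrite('pics/low.png',np.hstack([cv2.resize(A,(400,293)),cv2.resize(B,(346,293),interpolation=cv2.INTER_CUBIC)]))
E
```

```text
time: 4.1
ee_pos: [539.3, -27.4, 80.7]
tcp_rot: [-0.433, 1.569, -0.095]
force: [-0.5, 0.2, -1.2]
grip_width: 0.167
```

View pics/low.png

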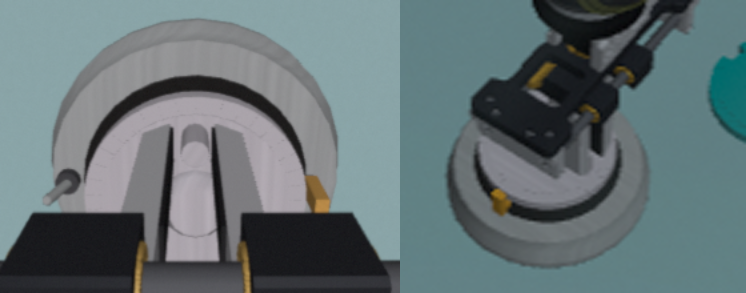

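The stud stands between the fingertips and nothing else is touched. Now I sweep the arc.

```bash
python3 -m jog '[[212,-0.34,-0.14,0,0,0,6.4],[212,-0.67,-0.32,0,0,0,12.7],[212,-0.98,-0.53,0,0,0,19.1],[212,-1.26,-0.77,0,0,0,25.5],[212,-1.51,-1.04,0,0,0,31.8],[212,-1.74,-1.35,0,0,0,38.2],[212,-1.92,-1.66,0,0,0,44.5],[212,-2.07,-2.01,0,0,0,50.9],[212,-2.19,-2.36,0,0,0,57.2],[212,-2.26,-2.73,0,0,0,63.6],[212,-2.29,-3.1,0,0,0,70],[212,-2.28,-3.47,0,0,0,76.3],[212,-2.23,-3.84,0,0,0,82.6],[212,-2.13,-4.2,0,0,0,89],[212,-2.08,-4.37,0,0,0,92],[212,-2.08,-4.37,0,0,0,92],[212,-2.08,-4.37,0,0,0,92],[212,-2.08,-4.37,0,0,0,92]]'
python3 -m jog '[[190,0,0,0,0,0,0],[190,0,0,0,0,0,0],[190,0,0,2,0,0,0],[190,0,0,5,0,0,0],[190,0,0,9,0,0,0],[190,-4,8,10,0,0,0],[190,-8,12,10,0,0,0],[190,-12,16,10,0,0,0],[190,-12,20,10,0,0,0],[190,-12,20,10,0,0,0],[190,-12,20,10,0,0,0],[190,-12,20,10,0,0,0]]'
python3 - <<'E'
from h import *
np.set_printoptions(precision=1,suppress=True)
a=robot.camera('top');b=robot.camera('scene')
A=cv2.resize(a['color'][195:290,305:400,::-1],(400,400),interpolation=cv2.INTER_CUBIC)
B=cv2.resize(b['color'][195:290,270:365,::-1],(400,400),interpolation=cv2.INTER_CUBIC)
cv2.imwrite('pics/crop2.png',np.clip(np.hstack([A,B])*1.5,0,255).astype(np.uint8))
E
```

```text
time: 5.7
ee_pos: [518.2, -71.0, 80.4]
tcp_rot: [-0.521, 1.57, 1.421]
force: [-0.3, -0.0, 0.7]
grip_width: 0.166
time: 6.7
ee_pos: [396.4, 132.1, 180.8]
tcp_rot: [-0.707, 1.569, 1.238]
force: [0.8, -1.1, 0.3]
grip_width: 0.256
```

View pics/crop2.png

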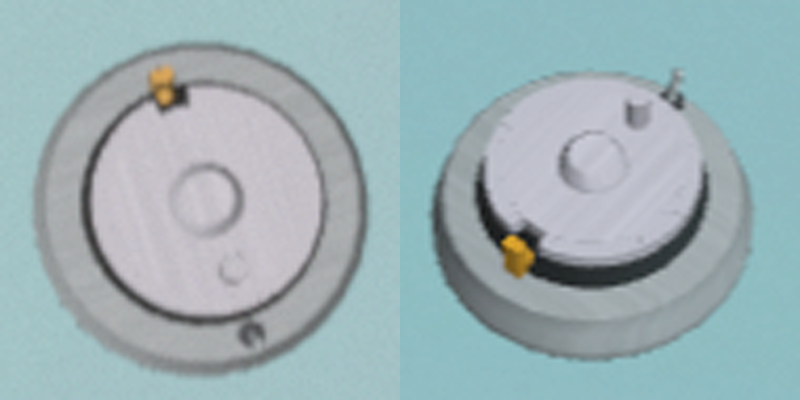

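The notch (crop ~(172,97)) lies slightly clockwise of the pin (~(165,95)), with the stud at (233,268). I'll measure the remaining angle.

```bash
python3 - <<'E'
from h import *
np.set_printoptions(precision=1,suppress=True)
a=robot.camera('top');k=95/400
f=lambda u,v,z:world(a,305+(u+.5)*k-.5,195+(v+.5)*k-.5,z)
h=f(207,198,61);C=np.array([550,-59.6])
for n,X in dict(hub=h,stud=f(233,267,71),notch=f(172,97,51),pin=f(165,96,41),post=f(161,76,56)).items():
    d=X[:2]-C;print(n,X,'r %.1f ang %.1f'%(np.hypot(*d),np.degrees(np.arctan2(d[1],d[0]))))
save(a,'z.png',(325,200,375,220),16)
E
```

```text
hub [550.1 -59.5  61. ] r 0.1 ang 64.5
stud [518.3 -69.1  71. ] r 33.1 ang -163.3
notch [597.6 -45.8  51. ] r 49.5 ang 16.1
pin [599.9 -43.2  41. ] r 52.5 ang 18.2
post [606.4 -40.9  56. ] r 59.5 ang 18.3
```

View pics/z.png

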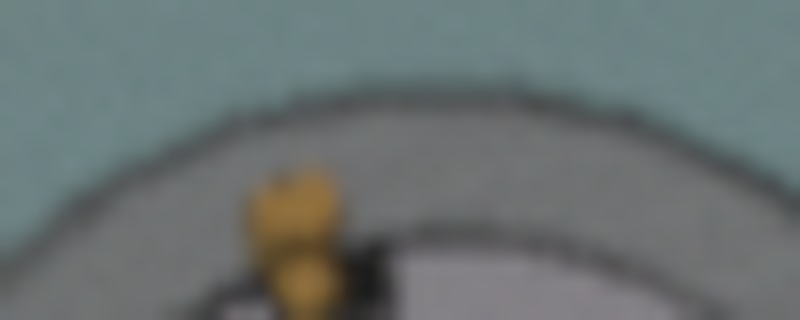

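The notch is about 2.5° short, close to the limit of its 3 mm side play. I'll put the jaws round the stud again and push about 1.5 mm further.

```bash
python3 -m jog '[[190,4,-5,0,0,0,0],[190,7,-9,0,0,0,0],[190,10,-13,0,0,0,0],[190,12.18,-17,0,0,0,0],[190,12.18,-20.16,0,0,0,0],[190,12.18,-20.16,0,0,0,0],[190,12.18,-20.16,-3,0,0,0],[190,12.18,-20.16,-6,0,0,0],[190,12.18,-20.16,-9,0,0,0],[190,12.18,-20.16,-10,0,0,0],[190,12.18,-20.16,-10,0,0,0],[212,12.18,-20.16,-10,0,0,0],[212,12.18,-20.16,-10,0,0,0],[212,12.18,-20.16,-10,0,0,0]]'

```

```text
time: 8.02
ee_pos: [521.0, -73.0, 82.1]
tcp_rot: [-1.681, 1.568, 0.261]
force: [-1.4, 0.4, 0.8]
grip_width: 0.172
```

```bash
python3 -m jog '[[190,0,0,0,0,0,0],[190,0,0,0,0,0,0],[190,0,0,0,0,0,0]]'; python3 -m jog '[[190,0,0,3,0,0,0],[190,0,0,7,0,0,0],[190,0,0,10,0,0,0],[190,-4,8,10,0,0,0],[190,-8,12,10,0,0,0],[190,-12,16,10,0,0,0],[190,-12,20,10,0,0,0],[190,-12,20,10,0,0,0],[190,-12,20,10,0,0,0],[190,-12,20,10,0,0,0],[190,-12,20,10,0,0,0]]'
python3 - <<'E'
from h import *
a=robot.camera('top');b=robot.camera('scene')
A=cv2.resize(a['color'][200:290,310:400,::-1],(400,400),interpolation=cv2.INTER_CUBIC)
B=cv2.resize(a['color'][203:228,330:355,::-1],(400,400),interpolation=cv2.INTER_CUBIC)
cv2.imwrite('pics/crop3.png',np.clip(np.hstack([A,B])*1.5,0,255).astype(np.uint8))
E
```

```text
time: 8.27
ee_pos: [521.3, -73.0, 82.8]
tcp_rot: [-1.837, 1.567, 0.105]
force: [-0.1, 0.6, -0.1]
grip_width: 0.252
time: 9.18
ee_pos: [401.1, 127.8, 183.3]
tcp_rot: [-1.834, 1.566, 0.111]
force: [0.2, -0.7, -1.6]
grip_width: 0.256
```

View pics/crop3.png

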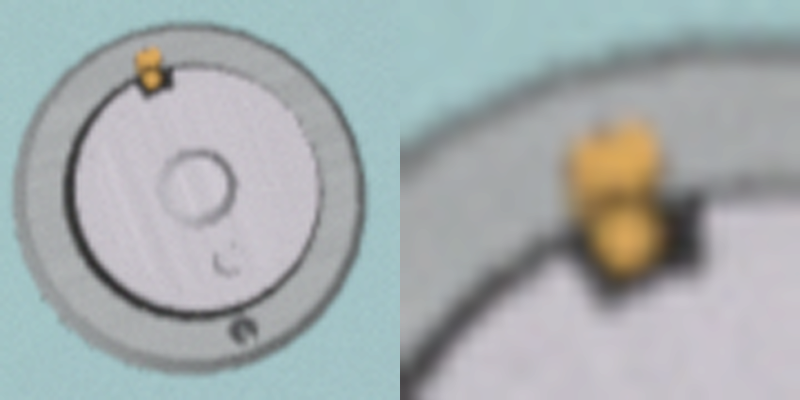

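The notch moved but the pin still sits about 1.5–2 mm to its counter-clockwise side, so it needs one more small nudge. I'll let the arm settle first so the start pose is exact.

```bash
python3 -m jog '[[190,0,0,0,0,0,0],[190,0,0,0,0,0,0],[190,0,0,0,0,0,0],[190,0,0,0,0,0,0]]'
```

```text
time: 9.62
ee_pos: [401.9, 126.1, 182.9]
tcp_rot: [-1.875, 1.566, 0.067]
force: [-0.7, -0.0, -0.0]
grip_width: 0.256
```

```bash
python3 -m jog '[[190,4,-5,0,0,0,0],[190,7,-9,0,0,0,0],[190,10,-13,0,0,0,0],[190,11.7,-17,0,0,0,0],[190,11.7,-19.7,0,0,0,0],[190,11.7,-19.7,0,0,0,0],[190,11.7,-19.7,-3,0,0,0],[190,11.7,-19.7,-6,0,0,0],[190,11.7,-19.7,-9,0,0,0],[190,11.7,-19.7,-10.2,0,0,0],[190,11.7,-19.7,-10.2,0,0,0],[190,11.7,-19.7,-10.2,0,0,0],[190,11.7,-19.7,-10.2,0,0,0]]'; python3 -m jog '[[212,0,0,0,0,0,0],[212,0,0,0,0,0,0],[212,0,0,0,0,0,0],[212,0,0,0,0,0,0]]'
```

```text
time: 10.7
ee_pos: [519.5, -71.1, 82.1]
tcp_rot: [-1.952, 1.565, -0.011]
force: [-0.1, 0.5, -0.5]
grip_width: 0.253
time: 11.03
ee_pos: [519.7, -71.1, 82.6]
tcp_rot: [-1.968, 1.564, -0.027]
force: [0.1, 0.5, 0.2]
grip_width: 0.17
```

```bash
python3 -m jog '[[212,0.1,-0.3,0,0,0,0],[212,0.1,-0.3,0,0,0,0],[212,0.1,-0.3,0,0,0,0],[212,0.1,-0.3,0,0,0,0]]'; python3 -m jog '[[190,0,0,0,0,0,0],[190,0,0,0,0,0,0],[190,0,0,3,0,0,0],[190,0,0,7,0,0,0],[190,0,0,10,0,0,0],[190,-4,8,10,0,0,0],[190,-8,12,10,0,0,0],[190,-12,16,10,0,0,0],[190,-12,20,10,0,0,0],[190,-12,20,10,0,0,0],[190,-12,20,10,0,0,0],[190,-12,20,10,0,0,0],[190,-12,20,10,0,0,0],[190,-12,20,10,0,0,0]]'
python3 - <<'E'
from h import *
a=robot.camera('top');b=robot.camera('scene')
A=cv2.resize(a['color'][203:228,330:355,::-1],(400,400),interpolation=cv2.INTER_CUBIC)
B=cv2.resize(b['color'][235:265,285:315,::-1],(400,400),interpolation=cv2.INTER_CUBIC)
cv2.imwrite('pics/crop4.png',np.clip(np.hstack([A,B])*1.5,0,255).astype(np.uint8))
# expected outline centre of notch vs pin if aligned (base at 18 deg)
th=np.radians(18);c=np.array([np.cos(th),np.sin(th)]);t=np.array([-c[1],c[0]])
for cam,p,(x0,y0),s in(('top',a,(330,203),16),('scene',b,(285,235),400/30)):
    g=lambda r,w,z:((pix(p,np.r_[np.array([550,-59.6])+r*c+w*t,z])-(x0,y0)+.5)*s-.5).round()
    print(cam,'pin',g(52,0,41),'inner corners',g(44,7,51),g(44,-7,51),'outer',g(51,7,51),g(51,-7,51))
E
```

```text
time: 11.37
ee_pos: [520.8, -74.2, 82.6]
tcp_rot: [-1.977, 1.564, -0.036]
force: [0.2, 0.0, 0.2]
grip_width: 0.17
time: 12.53
ee_pos: [401.1, 125.4, 182.7]
tcp_rot: [-1.995, 1.564, -0.054]
force: [-0.0, -0.4, -0.9]
grip_width: 0.255
top pin [231. 241.] inner corners [202. 309.] [313. 270.] outer [183. 254.] [293. 216.]
scene pin [197. 267.] inner corners [266. 219.] [192. 171.] outer [236. 250.] [163. 202.]
```

View pics/crop4.png

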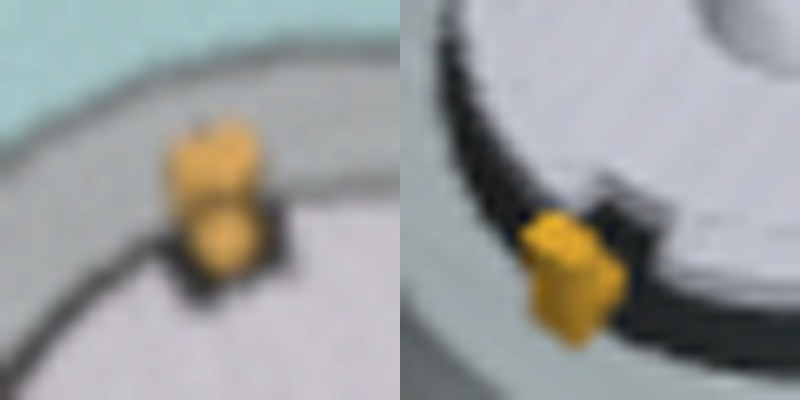

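The notch corners now sit within about 1 mm of where they should be for alignment (top crop: about (203,300) and (293,262), pin (225,242)). Now I close the fingers, go above the hub and press.

```bash
python3 -m jog '[[255,4,-5,0,0,0,0],[255,8,-9,0,0,0,0],[255,11,-13,0,0,0,0],[255,14,-17,0,0,0,0],[255,14.8,-18.4,0,0,0,0],[255,14.8,-18.4,0,0,0,0],[255,14.8,-18.4,-3,0,0,0],[255,14.8,-18.4,-6,0,0,0],[255,14.8,-18.4,-9,0,0,0],[255,14.8,-18.4,-9.7,0,0,0],[255,14.8,-18.4,-9.7,0,0,0],[255,14.8,-18.4,-9.7,0,0,0],[255,14.8,-18.4,-9.7,0,0,0]]'
```

```text
time: 13.72
ee_pos: [550.2, -59.4, 87.5]
tcp_rot: [-2.036, 1.561, -0.096]
force: [-0.6, 0.4, -0.1]
grip_width: 0.006
```

```bash
python3 -m jog '[[255,0,0,-0.3,0,0,0],[255,0,0,-0.6,0,0,0],[255,0,0,-0.8,0,0,0],[255,0,0,-1.0,0,0,0],[255,0,0,-1.2,0,0,0],[255,0,0,-1.2,0,0,0],[255,0,0,-1.2,0,0,0]]'; python3 -m jog '[[255,0,0,-0.15,0,0,0],[255,0,0,-0.3,0,0,0],[255,0,0,-0.4,0,0,0],[255,0,0,-0.4,0,0,0]]';  python3 -m jog '[[255,0,0,-0.1,0,0,0],[255,0,0,-0.2,0,0,0],[255,0,0,-0.2,0,0,0]]'
```

```text
time: 14.3
ee_pos: [550.4, -59.4, 75.6]
tcp_rot: [-2.038, 1.561, -0.098]
force: [1.7, 0.0, 2.0]
grip_width: 0.004
time: 14.63
ee_pos: [550.4, -59.4, 71.7]
tcp_rot: [-2.04, 1.561, -0.1]
force: [0.7, -1.0, 2.2]
grip_width: 0.007
time: 14.88
ee_pos: [550.4, -59.4, 69.6]
tcp_rot: [-2.045, 1.56, -0.105]
force: [0.3, 0.4, 2.1]
grip_width: 0.002
```

The TCP is well below the height (78) where the plate would stop on the pin, so the notch has passed over it. I keep pressing until the force rises.

```bash
python3 -m jog '[[255,0,0,-0.1,0,0,0],[255,0,0,-0.1,0,0,0],[255,0,0,-0.2,0,0,0],[255,0,0,-0.2,0,0,0]]';  python3 -m jog '[[255,0,0,-0.1,0,0,0],[255,0,0,-0.1,0,0,0],[255,0,0,-0.1,0,0,0]]'
```

```text
time: 15.22
ee_pos: [550.6, -59.4, 69.1]
tcp_rot: [-2.053, 1.56, -0.113]
force: [-8.5, -0.2, 22.3]
grip_width: 0.004
time: 15.47
ee_pos: [550.6, -59.4, 69.2]
tcp_rot: [-2.057, 1.56, -0.117]
force: [-6.6, -0.6, 17.3]
grip_width: 0.002
```

The plate is hard against its stop at TCP 69.1, so the hub top is at 50.1 mm (50 expected when home). I retreat and check.

```bash
python3 -m jog '[[255,0,0,1,0,0,0],[255,0,0,4,0,0,0],[255,0,0,8,0,0,0],[255,0,0,12,0,0,0],[255,-4,5,12,0,0,0],[255,-8,10,12,0,0,0],[255,-12,14,12,0,0,0],[255,-12,18,12,0,0,0],[255,-12,20,12,0,0,0],[255,-12,20,12,0,0,0],[255,-12,20,12,0,0,0],[255,-12,20,12,0,0,0]]'
python3 - <<'E'
from h import *
np.set_printoptions(precision=1,suppress=True)
a=robot.camera('top');b=robot.camera('scene')
A=cv2.resize(a['color'][195:290,305:400,::-1],(400,400),interpolation=cv2.INTER_CUBIC)
B=cv2.resize(b['color'][195:290,270:365,::-1],(400,400),interpolation=cv2.INTER_CUBIC)
cv2.imwrite('pics/end.png',np.clip(np.hstack([A,B])*1.5,0,255).astype(np.uint8))
for c,p in(('top',a),('scene',b)):
    X=cloud(p);r=np.hypot(X[...,0]-550,X[...,1]+59.6)
    for n,m in(('disc',(r>22)&(r<42)),('hub',r<8),('base',(r>66)&(r<70))):
        q=X[m&(X[...,2]<80)];print(c,n,'z median %.1f'%np.median(q[:,2]))
        if n=='disc':
            q=q[abs(q[:,2]-np.median(q[:,2]))<6];print('  slope',np.linalg.lstsq(np.c_[q[:,:2],np.ones(len(q))],q[:,2],rcond=None)[0][:2].round(3))
    for n in('dice_tower','pinch_pot','knight','door_edge'):
        for s in robot.spot_in(p,n)[:1]: print(n,np.array(s['xy'])*(640,480))
E
```

```text
time: 16.47
ee_pos: [430.1, 141.4, 189.3]
tcp_rot: [-2.071, 1.56, -0.129]
force: [-0.3, -0.1, 0.1]
grip_width: 0.004
top disc z median 40.0
  slope [ 0. -0.]
top hub z median 50.0
top base z median 31.7
dice_tower [470.3 300.9]
knight [169.  197.6]
door_edge [498.5 233.6]
scene disc z median 42.6
  slope [-0. -0.]
scene hub z median 52.2
scene base z median 34.0
dice_tower [305.7 140.3]
pinch_pot [481.7 341.5]
knight [305.6 141.5]
door_edge [242.8 148.2]
```

View pics/end.png

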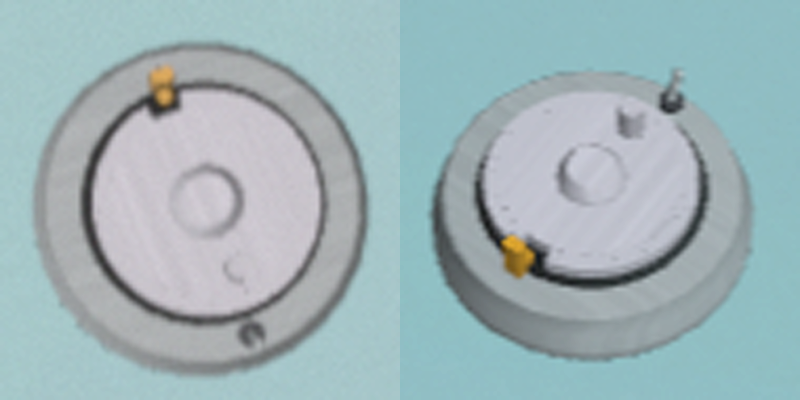

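The plate is home: the pin shows in the notch at crop (163,97), the disc top is 8.3–8.6 mm above the base top (8 mm thick) and it lies level. The hand is clear, so I hand in.

```bash
python3 -c "
from workcell import robot
print(robot.get_obs()['force']); print(robot.sign_off())"
```

```text
[-0.34385906  0.9294216  -0.76600332]
the job is handed in; nothing more can be done
None
```

The cover plate is home on the lamp base with its notch over the pin, and I handed the job in at about 16.5 s of the 51 s allowed. I turned the plate about 90° counter-clockwise with the nearly closed fingertips loosely either side of the stud. Two small nudges lined up the notch, and I pressed the hub until it met a hard stop at about 22 N.

**Last checks:**
- **Height:** the hub top was at 50 mm by both the stop height and the top camera. The disc top was 8.3–8.6 mm above the base top, for a plate 8 mm thick.
- **Level and fit:** the disc showed no measurable tilt, and the pin was visible inside the notch.
- **Hand clear:** the arm was away from everything, with no contact force.
- **Bystanders:** the dice tower and door edge were found again within about 4 px of where they started, in both cameras.

**Checks that failed or disagreed:**
- **Scene camera:** it reads about 2 mm higher than the top camera throughout.
- **Final detections:** the pinch pot was missed in the top view but unmoved in the scene view. The knight was unmoved in the top view, but the scene detector gave a false position on the dice tower.
- **Early hub reading:** one early wrist-camera reading of the hub was about 8 mm off. I replaced it with a depth fit that agreed with the fixed cameras.

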